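Set the drill jig's stop one hole longer

TASK

Set this small cross-drilling jig one size longer: pull up the black spring-plunger knob, slide the blue stop along its bar to the next hole, to the right and away from the drill bridge, and let the pin snap fully home there; never force the pin against the bar or the side of a hole. Then slide the brass rod along its V-block until its end rests against the stop's screw, pressing only gently, and leave the other things on the bench undisturbed.

Things in the scene. Friction and masses are not known exactly. Their poses are not given: they have to be found in the camera images.
- jig: fixed drilling jig, dark steel base 95 x 200 x 12 mm. Origin near the middle of its underside, z up, +y along its long side to the left, +x away from the robot. In this frame, mm: V-block (34 high, 36 wide) at x -20, y 20 to 78; grey drill bridge across it at y 39 to 61, x -47 to 7, 62 high; rod axis at x -20, z 34; hole bar and knob at x +20; knob at y -30 at the start
- stop_slide (a joint): slide of the blue stop, a saddle 36 x 50 mm on the bar, its top 36 mm above the bench, with a 44 mm high nose towards the robot: 0 at the start, in m, grows as it moves to the right (the jig's -y, away from the bridge), range -0.024 to 0.042. It slides with about 1.5 N of friction, 1 N more where the pin drags on the bar, and stays where it is left
- plunger_pull (a joint): spring plunger on the stop, in m: 0 = pin fully home in a hole, grows as the knob is pulled up, end of travel 0.010; about 0.007 when the pin's tip stands on the bar between holes, so the pin is clear above that. Spring force 5 N when home, 10 N at full pull; let go, it snaps down by itself
- knob (a point): centre of the plunger's black round knob, 24 mm in diameter and 22 mm high, with its axis upright; at the start this point is 64 mm above the bench; below the knob are a 14 mm sleeve and, up to 42 mm above the bench, a 20 mm hexagon nut
- pin_tip (a point): the tip of the plunger's steel pin (8 mm across), 7 mm deep in the bar when home. The bar, fixed to the jig, is a steel flat 24 wide, 10 high, 104 mm long, its top 22 mm above the bench; its four holes, 9.5 mm wide, lie in line along the jig's y, set out for different parts and so uneven, 17 to 26 mm from one to the next: find the next one by feel
- stop_tip (a point): centre of the stop screw's tip, 34 mm above the bench on the rod's axis; it faces the rod (the jig's +y) and moves with the stop. The point's axes are the jig's
- rod: loose brass rod, 12 mm in diameter, 120 mm long, about 0.12 kg, lying in the V-block along the jig's y axis under the bridge; origin at its middle, own y axis along it (it may roll about it). It slides with well under 2 N. At the end its tail stands about 20 mm out of the V-block's left end, more at the start
- rod_end (a point): centre of the rod's right end face, the one that faces the stop screw
- rod_tail (a point): centre of the rod's left end face, which stands free beyond the V-block and can be pushed or pinched from above (22 mm of free height below the rod's axis)
- calliper: vernier calliper, 64 x 200 x 8 mm, flat on the bench in front of the jig: a bystander
- hex_key: hex key, 31 x 88 x 6 mm, flat on the bench behind the jig: a bystander
- offcut: short brass hexagon offcut, 10 x 45 x 9 mm, on the bench: a bystander
- oil_can: red thumb oil can, 68 mm wide, 118 mm high, behind the jig to the left: a bystander
- stop: the blue stop itself, which carries the plunger and a steel stop screw 12 mm in diameter that faces the rod; origin on the bar's underside below the knob, axes as the jig's. Pressing the rod against its screw with over 20 N shifts the setting
- plunger: the plunger (knob and pin); origin at the knob's underside, z up along the pull. More than 20 N between its pin and the bar, sideways or down, bends the pin; the spring alone presses with 8.5 N when the pin stands on the bar

How it is judged:
By the outcome, as a careful person would: the job done as asked, in the order asked, and still so for the second after the job is handed in, with the robot touching nothing.
It also fails if it takes over 58 s, if anything falls off the work surface, if the arm or the gripper's body presses on something with over 40 N, if the wrist force passes 120 N, or if a joint passes its speed limit or range.

ROBOT

A 7-joint arm with a two-finger parallel gripper is mounted at the origin on a cart in front of the work surface, level with it; the furniture and walls round the work are solid. World frame = base frame: x ahead of the robot, y to its left, z up, the work surface at z = 0. Lengths are in m, angles in rad, forces in N, time in s.
With the tool pointing down it reaches from about 0.425 to 0.95 m from the base axis. Payload 16.7 kg.
Tool frame: the origin (TCP) lies between the finger pads; the fingertips stand 14 mm ahead of it and the grasp point (between the pads) lies 5 mm behind it; z points along the fingers, y is the line along which they close (so a half turn about z gives the same grasp; the last joint's range is limited). The gripper opens to 94 mm and grips with 3 to 60 N. Pads are 16 mm wide; open, the fingers measure 119 mm over their backs; the gripper's body (75 mm by 177 mm) begins 78 mm behind the grasp point.
Start: joints at [-1.393, 0.426, 0.074, 1.606, -0.034, 1.111, -0.067], TCP at [0.217, 0.639, 0.219] pointing down, gripper open.
Joint ranges: [-2.85, 2.85], [-0.5, 2.14], [-1.23, 1.37], [0.21, 2.46], [-1.02, 4.16], [0.16, 2.05], [-2.73, 2.73]. Speed limits (rad/s): [1.89, 1.89, 2.39, 2.39, 3.01, 3.01, 3.01].

INTERFACE

Orientations are given as [roll, pitch, yaw] about the fixed x, y, z axes, in that order (R = Rz(yaw) Ry(pitch) Rx(roll)).
In Python, from bench import robot gives the robot as it stands.
- The arm moves only by the shell command python3 -m handwheel 'ROWS' [OPENING]. ROWS is a JSON object of lists of equal length, an entry for each row: "offset": the shift along the tool's x, y, z in cm, a list of three; "twist": the turn, a rotation vector about the tool's x, y, z in rad, a list of three. In form: {"offset": [[x, y, z], ...], "twist": [[ax, ay, az], ...]}. A call has exactly 5 rows; each row is the pose to reach, as a shift and turn from the pose commanded when the call began, along the tool's axes at that moment; what a row does not reach only later rows make up. A row lasts 1/10 s, in which the tool goes at most 50 mm and 8.59 degrees, less where a joint would pass 70% of its speed; a pose out of reach is approached as far as the arm can. A call with a gripper value outside its range is refused whole. OPENING is the closure, from 0 (fully open) to 1 (shut), set as the call begins (- or left out, the last holds). The fingers move at their own pace and stop on an object; the grip force is fixed at half the most. Time passes only in rows, so rows that repeat a pose let the fingers close, or fill a call up. It gives the time, the measured TCP pose, the force, the opening and the grip force at its end, in the units of the state.
- robot.state(): the state, without advancing time (a new reading comes with each control period).
- robot.grab_frame(name): name is "scene" or "top"; returns a dict with "frame" (400x640x3 uint8, blue, green, red), "range_z" (400x640 float32, m along the optical axis (not along the pixel's ray), 0 where there is no reading), "fx", "fy", "cx", "cy" (pixels), "position" and "attitude" of the camera in the world. Camera axes: x right, y up, looking along -z (the intrinsics and any distortion apply to the point x, -y, -z); pixel columns grow to the right and rows downward; lengths in m; the calibration is good to about 2 mm. A picture is of the moment at which its call begins.
- robot.hand_in(): hands the job in; it is judged then, once.
Trained networks look in a picture, given as the dict that the camera call returned (one of the last four; its "shot" number tells which), for a name from the list of things; names that differ only in an ending like _2 or _b are one class to them, and where a whole thing is asked for, a point or a joint stands for the part that bears it (a point fixed in the world has none). Each returns a list of dicts, best first, with "confidence" (0 to 1); they miss things now and then, are a little off and sometimes report something else, mostly with a low value. They report only what shows in the picture. A call takes as long as a camera call.
- robot.outline_of(thing, picture): "pixels" (400x640 bool, what is visible of it) and "at" ([column, row] in pixels, amid what is visible of it).
The state is a dict: "time_s": time; "joint_pos": joint angles; "joint_vel": joint speeds; "tau": joint torques, N m; "eef_pos": TCP position; "eef_rot": TCP orientation; "contact_force": force on the tool from outside, world axes, zero at the start; "wrist_torque": the same for the moment, N m; "grip_width": opening from 0.0 (shut) to 1.0 (fully open); "gripper_force": force on a finger pad.
Only numpy, scipy, OpenCV 4.12 (cv2) and the standard library are available. Lean on these libraries where they do the work, as an engineer would, in place of code of your own. Each camera call takes 0.05 s, during which the arm holds its last target. There are 200 camera calls.

## Working session

There is one attempt and no reset: what is moved stays moved. The work goes in short steps, Python scripts to look and compute and a shell command to move; the robot and the scene stay as the last step left them, time stands still between calls to the robot, and variables do not carry over. Pictures are saved under pics/ and viewed, at most 10 in all, crops included, and the job is handed in when it is done.

```bash
ls; mkdir -p pics; cat > h.py <<'E'
import numpy as np, cv2
from scipy.spatial.transform import Rotation as R
from bench import robot
def Rm(a):
    a=np.array(a,float)
    if a.shape==(3,3): return a
    if a.size==4: return R.from_quat(a).as_matrix()
    return R.from_euler('xyz',a).as_matrix()
def pts(p,mask):
    v,u=np.nonzero(mask&(p['range_z']>0)); d=p['range_z'][v,u]
    c=np.c_[(u-p['cx'])/p['fx']*d,-(v-p['cy'])/p['fy']*d,-d]
    return c@Rm(p['attitude']).T+np.array(p['position'])
E
python3 - <<'E'
from h import *
print(robot.state())
for n in ("scene","top"):
    p=robot.grab_frame(n); cv2.imwrite(f"pics/{n}0.png",p['frame'])
    print(n,p['position'],p['attitude'],p['fx'],p['fy'],p['cx'],p['cy'],[k for k in p])
    for t in ("jig","knob","rod","stop","calliper","hex_key","offcut","oil_can","rod_tail","stop_tip"):
        for o in robot.outline_of(t,p)[:1]:
            w=pts(p,o['pixels'])
            print(t,round(o['confidence'],2),o['at'],o['pixels'].sum(),np.percentile(w,[2,50,98],axis=0).round(4).tolist() if len(w) else 0)
E
```

```text
pics
{'time_s': 0.0, 'joint_pos': array([-1.39348001,  0.42672434,  0.07386587,  1.60658098, -0.0341015 ,
        1.11080017, -0.0671064 ]), 'joint_vel': array([ 0.00021741,  0.00063574,  0.00242896,  0.00131486, -0.00057701,
        0.00011521, -0.00072296]), 'tau': array([ 3.91598996e-05, -9.35791039e+01,  3.66759203e+00, -4.54207063e+01,
       -4.87339636e-02,  1.99824641e-02,  3.61958109e-05]), 'eef_pos': array([0.21659974, 0.63887373, 0.21879265]), 'eef_rot': array([-3.14034341e+00,  9.67472584e-05,  2.81472482e+00]), 'contact_force': array([0.55732425, 0.07396512, 0.14710951]), 'wrist_torque': array([ 0.0136806 ,  0.00602195, -0.06367987]), 'gripper_force': 0.0, 'grip_width': 1.001310855188694}
scene [ 0.03892814 -0.591675    0.51421023] [ 1.01803584  0.01757842 -0.76521681] 396.15744882322696 396.15744882322696 326.041945780398 194.64747920851855 ['frame', 'range_z', 'fx', 'fy', 'cx', 'cy', 'position', 'attitude', 'shot']
jig 0.8 [340.4, 245.4] 3332 [[0.4159, -0.2381, 0.0044], [0.4633, -0.1723, 0.0159], [0.5216, -0.0702, 0.0718]]
knob 0.57 [352.2, 223.2] 154 [[0.4952, -0.185,
[... 1601 characters left out ...]
.5235, -0.1471, 0.0768]]
calliper 0.65 [396.6, 278.6] 1031 [[0.3327, -0.3044, 0.0003], [0.3771, -0.172, 0.0052], [0.3961, -0.1178, 0.0095]]
hex_key 0.6 [365.4, 138.0] 198 [[0.6079, -0.1198, -0.0026], [0.6624, -0.1046, 0.0049], [0.6942, -0.0801, 0.0095]]
offcut 0.7 [252.0, 271.5] 119 [[0.3591, 0.1012, -0.0007], [0.378, 0.1137, 0.0083], [0.3974, 0.1259, 0.0127]]
oil_can 0.66 [282.6, 127.7] 883 [[0.6428, 0.0354, 0.0022], [0.6672, 0.063, 0.0317], [0.7018, 0.0951, 0.0806]]
rod_tail 0.56 [350.4, 244.9] 273 [[0.4285, -0.1416, 0.0331], [0.4426, -0.0786, 0.0389], [0.4618, -0.0324, 0.043]]
stop_tip 0.81 [395.7, 217.7] 687 [[0.4552, -0.1931, 0.0283], [0.4984, -0.165, 0.0395], [0.5238, -0.1456, 0.0768]]
```

```bash
python3 - <<'E'
from h import *
a=cv2.imread('pics/scene0.png')[150:330,200:460]; b=cv2.imread('pics/top0.png')[100:320,230:490]
a=cv2.resize(a,None,fx=3,fy=3,interpolation=2); b=cv2.resize(b,None,fx=2.7,fy=2.7,interpolation=2)
cv2.imwrite('pics/a.png',a);cv2.imwrite('pics/b.png',b)
S={}
for n in ("scene","top"):
    p=robot.grab_frame(n)
    k=robot.outline_of("knob",p)[0]['pixels']; w=pts(p,cv2.dilate(k.astype('uint8'),np.ones((3,3)))>0)
    t=w[(w[:,2]>.070)&(w[:,2]<.08)]
    print(n,'knobtop',len(t),t.mean(0).round(4),cv2.minEnclosingCircle(t[:,:2].astype('float32')))
    al=pts(p,np.ones(p['range_z'].shape,bool)); al=al[(al[:,0]>.36)&(al[:,0]<.6)&(al[:,1]>-.32)&(al[:,1]<.05)]
    base=al[(al[:,2]>.0105)&(al[:,2]<.0135)&(al[:,0]>.40)]
    print('base',len(base),cv2.minAreaRect(base[:,:2].astype('float32')))
    br=al[(al[:,2]>.058)&(al[:,2]<.066)&(al[:,1]>-.14)]
    print('bridge',len(br),cv2.minAreaRect(br[:,:2].astype('float32')),br[:,2].mean())
    r=robot.outline_of("rod",p)[0]['pixels']; w=pts(p,r); w=w[(w[:,2]>.034)&(w[:,2]<.043)]
    print('rod',len(w),cv2.fitLine(w[:,:2].astype('float32'),cv2.DIST_HUBER,0,.01,.01).ravel(),w.min(0),w.max(0))
E
```

```text
scene knobtop 88 [ 0.5046 -0.1747  0.0741] ((0.5062984824180603, -0.17341823875904083), 0.011931085027754307)
base 1706 ((0.5027679800987244, -0.1861186921596527), (0.15008693933486938, 0.2884060740470886), 9.048895835876465)
bridge 84 ((0.4480249881744385, -0.10458197444677353), (0.047518931329250336, 0.01923469267785549), 8.015830039978027) 0.06100704533154778
rod 176 [ 0.25473237 -0.9670116   0.44550323 -0.1039056 ] [ 0.4267315  -0.14831443  0.03405571] [ 0.46128303 -0.03306433  0.04181277]
top knobtop 122 [ 0.5065 -0.1702  0.075 ] ((0.5061972141265869, -0.17059534788131714), 0.011722443625330925)
base 2183 ((0.5083745121955872, -0.181038960814476), (0.14676006138324738, 0.28555282950401306), 11.919699668884277)
bridge 162 ((0.44827285408973694, -0.10216093808412552), (0.050453782081604004, 0.021228572353720665), 13.229397773742676) 0.060807982856049846
rod 277 [ 0.24127248 -0.97045743  0.44356745 -0.0821221 ] [ 0.42633755 -0.14426961  0.03436394] [ 0.46207908 -0.03035392  0.04290045]
```

View pics/a.png

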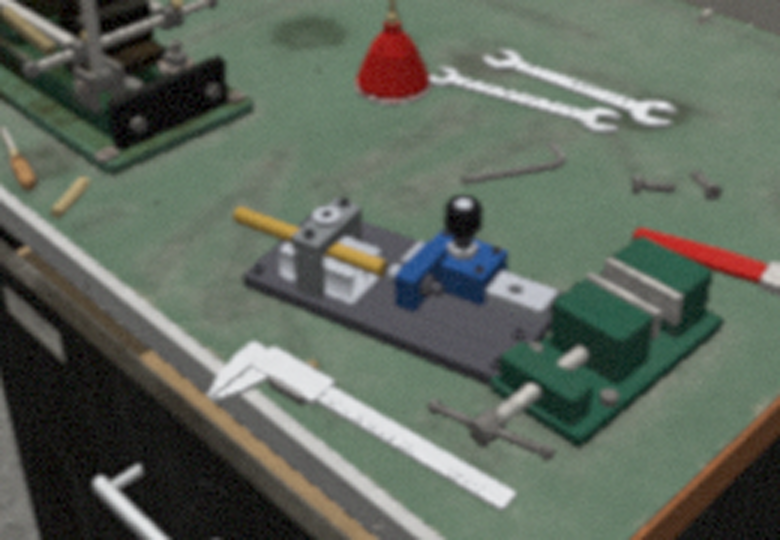

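View pics/b.png

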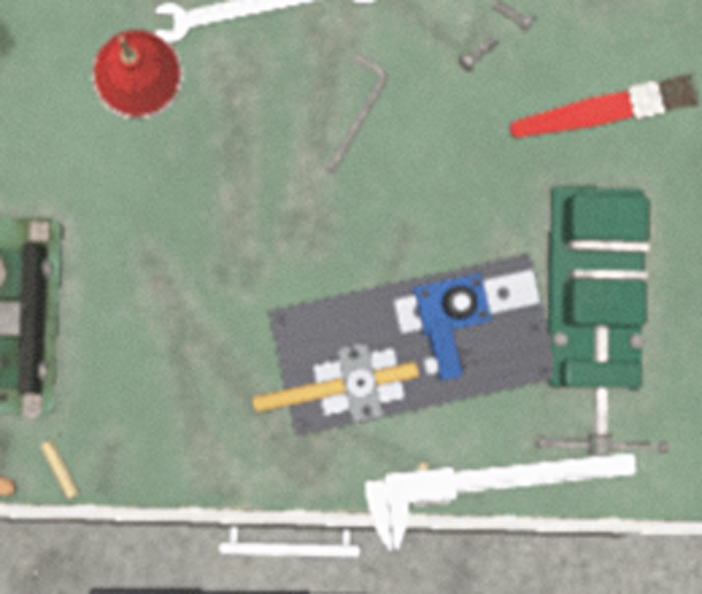

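```bash
cat >> h.py <<'E'
def go(pos,yaw,s=None):
    "offset(cm)/twist from present measured pose to TCP target pointing down"
    s=s or robot.state(); A=R.from_euler('xyz',s['eef_rot']); B=R.from_euler('xyz',[np.pi,0,yaw])
    print('offset',(A.inv().apply(np.array(pos)-s['eef_pos'])*100).round(2),'twist',(A.inv()*B).as_rotvec().round(3),
      'pose',s['eef_pos'].round(4),s['eef_rot'].round(3),'t',round(s['time_s'],2),'F',s['contact_force'].round(2),'g',round(s['grip_width'],3),round(s['gripper_force'],1))
E
python3 - <<'E'
from h import *
H={}
for n in ("scene","top"):
    p=robot.grab_frame(n); w=pts(p,np.ones((400,640),bool))
    for x,y,z in w:
        if .1<x<.9 and -.4<y<.8: k=(int(x*20),int(np.floor(y*20)));H[k]=max(H.get(k,0),z)
print('y from .7 down to -.4 ; rows x')
for i in range(2,18): print(f"{i*.05:.2f}",*[f"{int(1000*H.get((i,j),0)):4d}" for j in range(14,-9,-1)])
for P in ((.32,.30,.25),(.46,.15,.25),(.506,-.17,.16)): go(P,1.813)
E
```

```text
y from .7 down to -.4 ; rows x
0.10    0    0    0    0    0    0    0    0    0    0    0    4    4   16   30   31   25    3    4    0    0    0    0
0.15    0    0  433  434  345    0    0    0    0    0    0    0    0    0    0    0    0    0    0    0    0    0    0
0.20    0  345  430  433  345    0    0    0    0    0    0    0    0    0    0    0    0    0    0    0    0    0    0
0.25  345  345  428    0    0    0    0    0    0    0    0    0    0    0    0    0    0    0    0    0    0    0    0
0.30    2    2    3    7    5    5    4    5    5    5    4    5    6    5    5    6    4   10    5    4    5    4    4
0.35    2    1    4    6  122  124   16    7   13   15    8   86   14    9    5    5    5   11   11    8   32    8    5
0.40  199  215   83   81  185  186   89   88   92  169   90  271  262    5    6   42   67   65   16   20   38   43    7
0.45  215  229  185  173  198  199  176  201  201  205  195  266  260    6    5   20   63   64   77   34   56   53    5
0.50  217  228  182  181  121  120   86  198  196  203  190  167   61    6    6   12   16   41   81   26   57
[... 594 characters left out ...]
7    5  442    5
0.80    2    2    5    6    6    6    5    6    6    5    7    5    5    6    7    8    7    9    5    5    6  437    4
0.85    2    2    1    1    2    2    2    1    2    2    2    1    2    3    3    2    2    3    2    2    3  434    2
offset [-20.68 -28.81  -3.05] twist [-0.    -0.     1.002] pose [0.2166 0.6393 0.2195] [-3.142 -0.     2.815] t 1.5 F [-0.64  0.12  0.51] g 1.0 0.0
offset [-38.75 -38.53  -3.05] twist [-0.    -0.     1.002] pose [0.2166 0.6393 0.2195] [-3.142 -0.     2.815] t 1.5 F [-0.64  0.12  0.51] g 1.0 0.0
offset [-53.38 -67.36   5.95] twist [-0.    -0.     1.002] pose [0.2166 0.6393 0.2195] [-3.142 -0.     2.815] t 1.5 F [-0.64  0.12  0.51] g 1.0 0.0
```

```bash
python3 -m handwheel '{"offset":[[0,0,-5],[0,0,-10],[0,0,-12.5],[-3,-3,-12.5],[-7,-7,-12.5]],"twist":[[0,0,0],[0,0,0],[0,0,0],[0,0,0.1],[0,0,0.2]]}' 0
python3 - <<'E'
from h import *
for P in ((.35,.33,.345),(.44,.10,.345),(.49,-.12,.345)): go(P,1.813)
E
```

```text
time_s: 2.0
eef_pos: [0.257, 0.5566, 0.3447]
eef_rot: [3.141, -0.001, 2.614]
contact_force: [1.8, 0.2, 0.6]
grip_width: 1.002
gripper_force: 0.0
offset [-19.45 -14.89  -0.05] twist [ 0.001 -0.001  0.801] pose [0.257  0.5566 0.3447] [ 3.141e+00 -1.000e-03  2.614e+00] t 2.0 F [1.76 0.21 0.58] g 1.002 0.0
offset [-38.81 -30.22  -0.08] twist [ 0.001 -0.001  0.801] pose [0.257  0.5566 0.3447] [ 3.141e+00 -1.000e-03  2.614e+00] t 2.0 F [1.76 0.21 0.58] g 1.002 0.0
offset [-54.21 -46.71  -0.1 ] twist [ 0.001 -0.001  0.801] pose [0.257  0.5566 0.3447] [ 3.141e+00 -1.000e-03  2.614e+00] t 2.0 F [1.76 0.21 0.58] g 1.002 0.0
```

```bash
python3 -m handwheel '{"offset":[[-4,-3,0],[-8,-6,0],[-12,-9,0],[-16,-12,0],[-19.5,-15,0]],"twist":[[0,0,0.14],[0,0,0.28],[0,0,0.42],[0,0,0.56],[0,0,0.66]]}' 0.5
python3 - <<'E'
from h import *
for P in ((.44,.10,.345),(.495,-.12,.345)): go(P,1.813)
E
```

```text
time_s: 2.5
eef_pos: [0.3515, 0.3264, 0.3447]
eef_rot: [3.141, -0.001, 1.948]
contact_force: [1.1, 0.6, -0.3]
grip_width: 0.609
gripper_force: 0.0
offset [-24.31  -0.12  -0.05] twist [ 0.    -0.001  0.135] pose [0.3515 0.3264 0.3447] [ 3.141e+00 -1.000e-03  1.948e+00] t 2.5 F [ 1.05  0.56 -0.32] g 0.609 0.0
offset [-46.78  -3.11  -0.06] twist [ 0.    -0.001  0.135] pose [0.3515 0.3264 0.3447] [ 3.141e+00 -1.000e-03  1.948e+00] t 2.5 F [ 1.05  0.56 -0.32] g 0.609 0.0
```

```bash
python3 -m handwheel '{"offset":[[-5,0,0],[-10,0,0],[-15,0,0],[-20,0,0],[-24.5,0,0]],"twist":[[0,0,0.03],[0,0,0.06],[0,0,0.09],[0,0,0.135],[0,0,0.135]]}' 0.5
python3 -m handwheel '{"offset":[[-5,0,0],[-10,0,0],[-15,0,0],[-20,0,0],[-24,0,0]],"twist":[[0,0,0],[0,0,0],[0,0,0],[0,0,0],[0,0,0]]}'
python3 - <<'E'
from h import *
for P in ((.506,-.1705,.12),(.506,-.1705,.066)): go(P,1.813)
E
```

```text
time_s: 3.0
eef_pos: [0.4429, 0.099, 0.3448]
eef_rot: [3.141, -0.001, 1.817]
contact_force: [0.5, 0.6, -0.8]
grip_width: 0.5
gripper_force: 0.0
time_s: 3.5
eef_pos: [0.5017, -0.134, 0.3451]
eef_rot: [3.14, 0.0, 1.819]
contact_force: [1.0, 0.7, -0.3]
grip_width: 0.496
gripper_force: 0.0
offset [-3.64 -0.51 22.51] twist [0.002 0.    0.006] pose [ 0.5017 -0.134   0.3451] [3.14  0.    1.819] t 3.5 F [ 1.03  0.71 -0.28] g 0.496 0.0
offset [-3.64 -0.52 27.91] twist [0.002 0.    0.006] pose [ 0.5017 -0.134   0.3451] [3.14  0.    1.819] t 3.5 F [ 1.03  0.71 -0.28] g 0.496 0.0
```

```bash
python3 -m handwheel '{"offset":[[-3.6,-0.5,4],[-3.6,-0.5,9],[-3.6,-0.5,14],[-3.6,-0.5,19],[-3.6,-0.5,23]],"twist":[[0.002,0,0.006],[0.002,0,0.006],[0.002,0,0.006],[0.002,0,0.006],[0.002,0,0.006]]}' 
python3 - <<'E'
from h import *
go((.506,-.1705,.063),1.813)
p=robot.grab_frame("scene"); cv2.imwrite('pics/c.png',cv2.resize(p['frame'][130:300,250:450],None,fx=4,fy=3.5,interpolation=2))
k=robot.outline_of("knob",p)
for o in k[:1]:
    w=pts(p,o['pixels']); t=w[(w[:,2]>.070)&(w[:,2]<.08)]; print(o['confidence'],len(t),t.mean(0),cv2.minEnclosingCircle(t[:,:2].astype('float32')))
E
```

```text
time_s: 4.0
eef_pos: [0.505, -0.1673, 0.1121]
eef_rot: [-3.139, 0.0, 1.813]
contact_force: [1.1, 0.4, 0.3]
grip_width: 0.499
gripper_force: 0.0
offset [-0.33  0.03  4.91] twist [-0.003  0.     0.   ] pose [ 0.505  -0.1673  0.1121] [-3.139  0.     1.813] t 4.0 F [1.12 0.44 0.31] g 0.499 0.0
0.42 80 [ 0.50402026 -0.17499002  0.07424244] ((0.5056264996528625, -0.17375843226909637), 0.0113094262778759)
```

View pics/c.png

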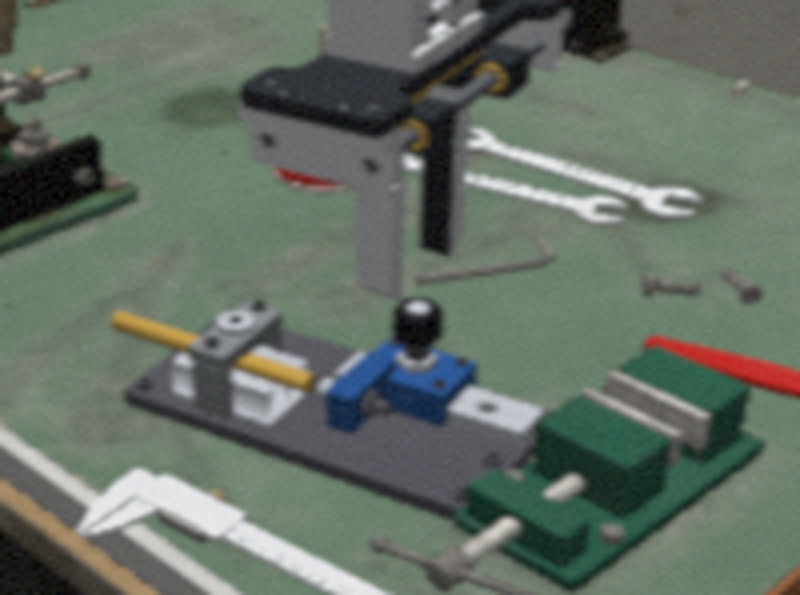

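```bash
python3 -m handwheel '{"offset":[[-0.2,0,1],[-0.4,0,2],[-0.5,0,3],[-0.5,0,4],[-0.5,0,4.9]],"twist":[[-0.002,0,0],[-0.002,0,0],[-0.002,0,0],[-0.002,0,0],[-0.002,0,0]]}' 
python3 - <<'E'
from h import *
go((.506,-.172,.063),1.813)
p=cv2.imread('pics/top0.png'); q=robot.grab_frame("top")
M=Rm(q['attitude']);C=np.array(q['position'])
def at(u,v,z):
    d=M@np.array([(u-q['cx'])/q['fx'],-(v-q['cy'])/q['fy'],-1]); P=C+d*(z-C[2])/d[2]
    e=P[:2]-np.array([.506,-.172]); a=.242; return P.round(4),(1000*np.array([e@[np.cos(a),np.sin(a)]+.020,e@[-np.sin(a),np.cos(a)]-.030])).round(1)
for u0,v0 in ((407,200),(376,210)):
    g=cv2.cvtColor(p,cv2.COLOR_BGR2GRAY)[v0:v0+18,u0:u0+20]; print(g)
print(at(416.3,208.5,.022),at(230+420/2.7,100+312/2.7,.022))
E
```

```text
time_s: 4.6
eef_pos: [0.5071, -0.172, 0.0652]
eef_rot: [3.141, -0.0, 1.814]
contact_force: [0.6, 0.4, -0.3]
grip_width: 0.497
gripper_force: 0.0
offset [ 0.02 -0.11  0.22] twist [ 0.001 -0.     0.001] pose [ 0.5071 -0.172   0.0652] [ 3.141 -0.     1.814] t 4.6 F [ 0.64  0.37 -0.34] g 0.497 0.0
[[109 110 117 117 114 113 110 110 109 115 118 118 122 127 144 152 167 185
  198 199]
 [106 107 110 112 119 115 116 121 125 136 149 157 175 190 199 215 221 231
  236 235]
 [111 106 122 127 133 141 154 169 184 197 207 219 229 236 236 235 236 237
  238 237]
 [103 114 144 171 190 205 211 221 235 235 233 236 236 237 236 238 235 234
  238 236]
 [ 96 127 181 227 238 235 236 239 238 237 238 236 237 237 234 234 235 234
  234 234]
 [ 92 122 189 238 240 240 240 233 230 225 230 234 235 232 233 235 235 233
  234 235]
 [105 118 179 235 239 236 235 222 187 178 191 225 235 234 234 233 232 233
  230 234]
 [106 118 160 224 234 235 227 178 131 123 142 191 231 233 234 230 232 234
  230 232]
 [113 115 141 203 235 236 226 163 110 108 123 178 228 234 230 231 233 232
  234 233]
 [108 117 134 189 232 235 224 173 123 11
[... 1674 characters left out ...]
 233 236 231 227 222 220 189 132 107 104 104 110 110 112 111
  112 109]
 [117 126 168 211 213 202 186 165 163 133 102  99 100  96 106 112 108 111
  113 111]
 [116 118 138 161 153 135 130 123 117 106  89  95  89  92 104 115 111 109
  114 111]
 [117 118 115 113 114 112 115 113 120 113 109 109  90  85 110 112 113 110
  112 110]
 [112 117 112 114 118 116 116 113 117 116 113 114  98  81 103 113 108 109
  102 112]
 [116 116 114 115 110 112 114 114 115 117 118 114 100  81  93 105 112 106
  107 109]
 [113 115 118 113 116 114 116 115 118 118 115 122 107  83  81 104 111 108
  107 108]]
(array([ 0.5162, -0.2092,  0.022 ]), array([ 21. , -68.5])) (array([ 0.5006, -0.1484,  0.022 ]), array([20.4, -5.8]))
```

```bash
python3 -m handwheel '{"offset":[[0,-0.1,0],[0,-0.1,0],[0,-0.1,0],[0,-0.1,0],[0,-0.1,0]],"twist":[[0,0,0],[0,0,0],[0,0,0],[0,0,0],[0,0,0]]}' 1
python3 -m handwheel '{"offset":[[0,0,0],[0,0,0],[0,0,0],[0,0,0],[0,0,0]],"twist":[[0,0,0],[0,0,0],[0,0,0],[0,0,0],[0,0,0]]}' 1
```

```text
time_s: 5.15
eef_pos: [0.5082, -0.1719, 0.0663]
eef_rot: [3.138, 0.001, 1.815]
contact_force: [11.1, 2.0, -5.0]
grip_width: 0.245
gripper_force: 30.0
time_s: 5.65
eef_pos: [0.5082, -0.1719, 0.0662]
eef_rot: [3.138, 0.001, 1.815]
contact_force: [11.1, 1.6, -5.2]
grip_width: 0.248
gripper_force: 30.0
```

```bash
python3 -m handwheel '{"offset":[[0,0.1,0],[0,0.2,0],[0,0.2,0],[0,0.2,0],[0,0.2,0]],"twist":[[0,0,0],[0,0,0],[0,0,0],[0,0,0],[0,0,0]]}'
```

```text
time_s: 6.15
eef_pos: [0.5083, -0.1719, 0.0658]
eef_rot: [3.141, 0.0, 1.814]
contact_force: [5.5, 0.6, 4.9]
grip_width: 0.244
gripper_force: 30.0
```

```bash
python3 -m handwheel '{"offset":[[0,0.1,0],[0,0.2,0],[0,0.2,-0.1],[0,0.2,-0.2],[0,0.2,-0.2]],"twist":[[0,0,0],[0,0,0],[0,0,0],[0,0,0],[0,0,0]]}'
python3 -m handwheel '{"offset":[[0,0,-0.1],[0,0,-0.2],[0,0,-0.3],[0,0,-0.4],[0,0,-0.4]],"twist":[[0,0,0],[0,0,0],[0,0,0],[0,0,0],[0,0,0]]}'
```

```text
time_s: 6.65
eef_pos: [0.5085, -0.1715, 0.067]
eef_rot: [-3.14, -0.001, 1.813]
contact_force: [-4.7, -2.6, -6.8]
grip_width: 0.243
gripper_force: 30.0
time_s: 7.15
eef_pos: [0.5085, -0.1714, 0.071]
eef_rot: [-3.14, -0.001, 1.813]
contact_force: [-4.3, -3.3, -7.5]
grip_width: 0.245
gripper_force: 30.0
```

```bash
python3 -m handwheel '{"offset":[[0,-0.1,-0.1],[0,-0.1,-0.2],[-0.05,-0.1,-0.3],[-0.05,-0.1,-0.35],[-0.05,-0.1,-0.35]],"twist":[[0,0,0],[0,0,0],[0,0,0],[0,0,0],[0,0,0]]}'
```

```text
time_s: 7.65
eef_pos: [0.5085, -0.1719, 0.0749]
eef_rot: [-3.141, -0.0, 1.814]
contact_force: [-3.0, 1.0, -9.6]
grip_width: 0.248
gripper_force: 30.0
```

```bash
python3 -m handwheel '{"offset":[[-0.25,0,0],[-0.5,0,0],[-0.75,0,0],[-1.0,0,0],[-1.2,0,0]],"twist":[[0,0,0],[0,0,0],[0,0,0],[0,0,0],[0,0,0]]}'
python3 -m handwheel '{"offset":[[-0.1,0,0],[-0.1,0,0],[-0.1,0,0],[-0.1,0,0],[-0.1,0,0]],"twist":[[0,0,0],[0,0,0],[0,0,0],[0,0,0],[0,0,0]]}'
python3 -c "
from h import *
s=robot.state();e=s['eef_pos'][:2]-np.array([.5085,-.1719]);print(e@[np.cos(.242),np.sin(.242)],e@[-np.sin(.242),np.cos(.242)],s['eef_pos'])"
```

```text
time_s: 8.15
eef_pos: [0.5116, -0.1841, 0.0749]
eef_rot: [-3.141, 0.0, 1.813]
contact_force: [-3.8, 0.7, -9.0]
grip_width: 0.245
gripper_force: 30.0
time_s: 8.65
eef_pos: [0.5118, -0.1851, 0.075]
eef_rot: [-3.141, 0.001, 1.814]
contact_force: [-4.6, -2.7, -10.1]
grip_width: 0.243
gripper_force: 30.0
6.46750708554551e-05 -0.013637415523581118 [ 0.51183093 -0.18512453  0.0750124 ]
```

```bash
python3 -m handwheel '{"offset":[[0,0,0.05],[0,0,0.1],[0,0,0.15],[0,0,0.18],[0,0,0.18]],"twist":[[0,0,0],[0,0,0],[0,0,0],[0,0,0],[0,0,0]]}'
python3 -m handwheel '{"offset":[[0,0,0.03],[0,0,0.06],[0,0,0.06],[0,0,0.06],[0,0,0.06]],"twist":[[0,0,0],[0,0,0],[0,0,0],[0,0,0],[0,0,0]]}'
```

```text
time_s: 9.15
eef_pos: [0.5119, -0.1851, 0.0732]
eef_rot: [-3.141, 0.001, 1.813]
contact_force: [-5.6, -2.3, -9.0]
grip_width: 0.244
gripper_force: 30.0
time_s: 9.65
eef_pos: [0.5119, -0.1851, 0.0729]
eef_rot: [3.141, 0.0, 1.813]
contact_force: [-6.7, -1.1, -3.1]
grip_width: 0.243
gripper_force: 30.0
```

```bash
python3 -m handwheel '{"offset":[[-0.05,-0.1,0],[-0.1,-0.1,0],[-0.15,-0.1,0],[-0.2,-0.1,0],[-0.25,-0.1,0]],"twist":[[0,0,0],[0,0,0],[0,0,0],[0,0,0],[0,0,0]]}'
python3 -m handwheel '{"offset":[[-0.05,0,0],[-0.05,0,0],[-0.05,0,0],[-0.05,0,0],[-0.05,0,0]],"twist":[[0,0,0],[0,0,0],[0,0,0],[0,0,0],[0,0,0]]}'
```

```text
time_s: 10.15
eef_pos: [0.5122, -0.1874, 0.0728]
eef_rot: [3.141, 0.0, 1.814]
contact_force: [1.1, 2.7, -4.3]
grip_width: 0.244
gripper_force: 30.0
time_s: 10.65
eef_pos: [0.5123, -0.1879, 0.0728]
eef_rot: [3.141, 0.001, 1.814]
contact_force: [3.9, 1.3, -5.7]
grip_width: 0.241
gripper_force: 30.0
```

```bash
python3 -m handwheel '{"offset":[[-0.05,0.05,0.03],[-0.05,0.05,0.03],[-0.05,0.05,0.03],[-0.05,0.05,0.03],[-0.05,0.05,0.03]],"twist":[[0,0,0],[0,0,0],[0,0,0],[0,0,0],[0,0,0]]}'
python3 -m handwheel '{"offset":[[-0.05,0,0],[-0.05,0,0],[-0.05,0,0],[-0.05,0,0],[-0.05,0,0]],"twist":[[0,0,0],[0,0,0],[0,0,0],[0,0,0],[0,0,0]]}'
```

```text
time_s: 11.15
eef_pos: [0.5124, -0.1883, 0.0723]
eef_rot: [3.141, 0.0, 1.814]
contact_force: [3.7, 1.3, -2.1]
grip_width: 0.247
gripper_force: 30.0
time_s: 11.65
eef_pos: [0.5125, -0.1889, 0.0721]
eef_rot: [-3.142, 0.0, 1.814]
contact_force: [5.4, 0.4, -7.8]
grip_width: 0.243
gripper_force: 30.0
```

```bash
python3 -m handwheel '{"offset":[[0,0.1,0.02],[0,0.1,0.05],[0,0.1,0.05],[0,0.1,0.05],[0,0.1,0.05]],"twist":[[0,0,0],[0,0,0],[0,0,0],[0,0,0],[0,0,0]]}'
```

```text
time_s: 12.15
eef_pos: [0.5127, -0.1888, 0.0716]
eef_rot: [-3.141, -0.0, 1.813]
contact_force: [-3.3, -2.8, -7.6]
grip_width: 0.245
gripper_force: 30.0
```

```bash
python3 -m handwheel '{"offset":[[-0.03,-0.03,0.05],[-0.03,-0.03,0.1],[-0.03,-0.03,0.15],[-0.03,-0.03,0.2],[-0.03,-0.03,0.2]],"twist":[[0,0,0],[0,0,0],[0,0,0],[0,0,0],[0,0,0]]}'
```

```text
time_s: 12.65
eef_pos: [0.5128, -0.1889, 0.0696]
eef_rot: [-3.141, -0.0, 1.814]
contact_force: [-5.0, -2.2, -7.7]
grip_width: 0.243
gripper_force: 30.0
```

```bash
python3 -m handwheel '{"offset":[[0,0,0],[0,0,0],[0,0,0],[0,0,0],[0,0,0]],"twist":[[0,0,0],[0,0,0],[0,0,0],[0,0,0],[0,0,0]]}' 0.5
python3 -m handwheel '{"offset":[[0,0,-2],[0,0,-5],[0,0,-9],[0,0,-13],[0,0,-15]],"twist":[[0,0,0],[0,0,0],[0,0,0],[0,0,0],[0,0,0]]}'
python3 - <<'E'
from h import *
for n in ("scene","top"):
    p=robot.grab_frame(n)
    for o in robot.outline_of("knob",p)[:1]:
        w=pts(p,cv2.dilate(o['pixels'].astype('uint8'),np.ones((3,3)))>0);t=w[(w[:,2]>.066)&(w[:,2]<.09)]
        print(n,o['confidence'],len(t),np.percentile(t,[50,90],axis=0).round(4),cv2.minEnclosingCircle(t[:,:2].astype('float32')))
    for tt in ("rod","rod_end","rod_tail","stop"):
        for o in robot.outline_of(tt,p)[:1]:
            w=pts(p,o['pixels']); print(tt,o['confidence'],np.percentile(w,[1,50,99],axis=0).round(4).tolist())
    if n=="scene": cv2.imwrite('pics/d.png',cv2.resize(p['frame'][130:300,250:450],None,fx=4,fy=3.5,interpolation=2))
E
```

```text
time_s: 13.15
eef_pos: [0.5134, -0.1888, 0.0699]
eef_rot: [3.141, 0.0, 1.814]
contact_force: [-0.1, 0.2, 0.9]
grip_width: 0.497
gripper_force: 0.0
time_s: 13.65
eef_pos: [0.5139, -0.1895, 0.2228]
eef_rot: [3.139, 0.001, 1.813]
contact_force: [0.0, -0.1, -0.7]
grip_width: 0.499
gripper_force: 0.0
scene 0.68 107 [[ 0.5079 -0.1929  0.0744]
 [ 0.5168 -0.1838  0.0756]] ((0.5097666382789612, -0.19191738963127136), 0.012452181428670883)
rod 0.62 [[0.4266, -0.1473, -0.0002], [0.4436, -0.0753, 0.0377], [0.4637, -0.0209, 0.0411]]
rod_end 0.54 [[0.4259, -0.1476, -0.0011], [0.4454, -0.0908, 0.0375], [0.4736, -0.006, 0.0459]]
rod_tail 0.63 [[0.4565, -0.2168, 0.0004], [0.4998, -0.194, 0.0372], [0.5776, -0.1464, 0.0758]]
stop 0.59 [[0.4565, -0.2172, 0.0148], [0.4989, -0.1944, 0.0373], [0.5292, -0.1586, 0.0757]]
rod 0.52 [[0.4282, -0.1429, 0.0331], [0.4427, -0.0765, 0.0389], [0.4619, -0.0305, 0.0433]]
rod_end 0.83 [[0.4264, -0.1426, 0.033], [0.4413, -0.0757, 0.0388], [0.4619, -0.0285, 0.0433]]
rod_tail 0.87 [[0.4284, -0.1424, 0.0325], [0.4426, -0.0766, 0.039], [0.4619, -0.0323, 0.0434]]
stop 0.6 [[0.4648, -0.1982, 0.0126], [0.5071, -0.1762, 0.0383], [0.53, -0.161, 0.0776]]
```

View pics/d.png

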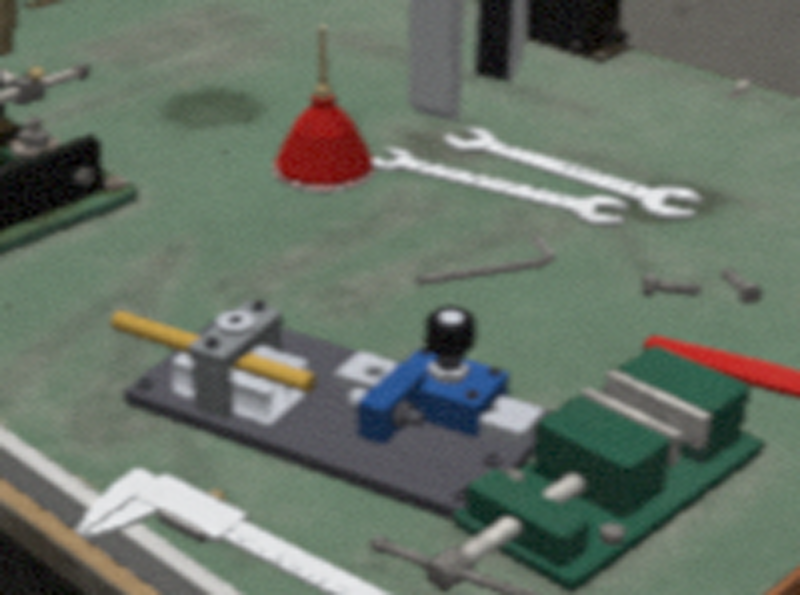

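```bash
python3 -c "
from h import *
go((.4294,-.0185,.20),1.813);go((.4294,-.0185,.033),1.813)"
```

```text
offset [18.55 -4.02  1.94] twist [-0.001  0.     0.   ] pose [ 0.513  -0.1889  0.2194] [-3.141  0.     1.813] t 14.25 F [-0.46  1.    0.1 ] g 0.497 0.0
offset [18.55 -4.   18.64] twist [-0.001  0.     0.   ] pose [ 0.513  -0.1889  0.2194] [-3.141  0.     1.813] t 14.25 F [-0.46  1.    0.1 ] g 0.497 0.0
```

```bash
python3 -m handwheel '{"offset":[[4.6,-1,0],[9.2,-2,0],[13.8,-3,1],[18.5,-4,2],[18.5,-4,2]],"twist":[[0,0,0],[0,0,0],[0,0,0],[0,0,0],[0,0,0]]}' 1
python3 -m handwheel '{"offset":[[0,0,4],[0,0,8],[0,0,11],[0,0,11],[0,0,11]],"twist":[[0,0,0],[0,0,0],[0,0,0],[0,0,0],[0,0,0]]}'
python3 - <<'E'
from h import *
go((.4294,-.0185,.033),1.813)
p=robot.grab_frame("scene")
cv2.imwrite('pics/e.png',cv2.resize(p['frame'][160:280,230:390],None,fx=5,fy=5,interpolation=2))
E
```

```text
time_s: 14.75
eef_pos: [0.4271, -0.0142, 0.1986]
eef_rot: [-3.14, -0.002, 1.82]
contact_force: [0.2, 0.0, -0.8]
grip_width: 0.114
gripper_force: 0.0
time_s: 15.25
eef_pos: [0.43, -0.0199, 0.0903]
eef_rot: [-3.14, 0.001, 1.812]
contact_force: [0.5, 0.5, 0.3]
grip_width: 0.004
gripper_force: 0.0
offset [ 0.16 -0.01  5.73] twist [-0.001  0.001 -0.001] pose [ 0.43   -0.0199  0.0903] [-3.140e+00  1.000e-03  1.812e+00] t 15.25 F [0.49 0.45 0.25] g 0.004 0.0
```

View pics/e.png

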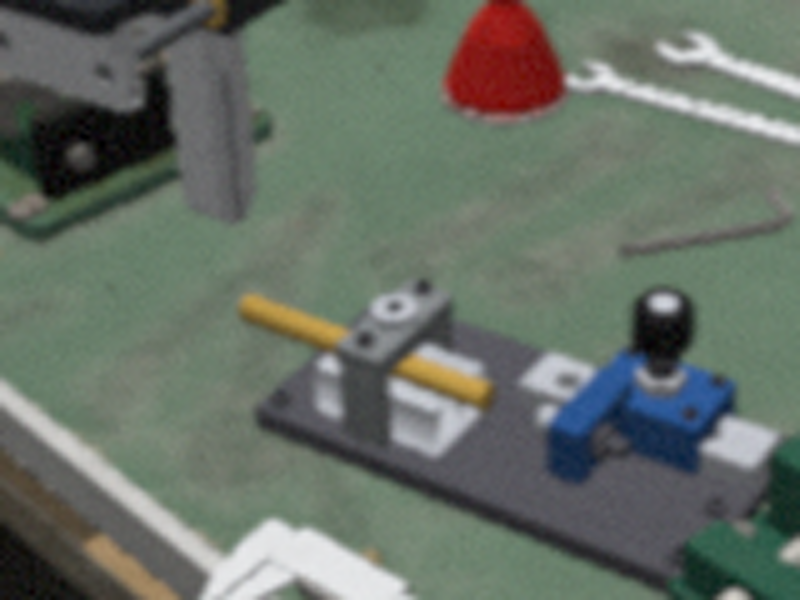

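```bash
python3 -m handwheel '{"offset":[[0.9,0,0],[0.9,0,0],[0.9,0,1],[0.9,0,1.5],[0.9,0,1.5]],"twist":[[0,0,0],[0,0,0],[0,0,0],[0,0,0],[0,0,0]]}'
python3 -m handwheel '{"offset":[[0,0,1],[0,0,2],[0,0,3],[0,0,4],[0,0,4.2]],"twist":[[0,0,0],[0,0,0],[0,0,0],[0,0,0],[0,0,0]]}'
python3 -c "
from h import *
go((.4285,-.0128,.033),1.813)"
```

```text
time_s: 15.8
eef_pos: [0.4272, -0.0103, 0.0741]
eef_rot: [-3.14, 0.0, 1.814]
contact_force: [0.5, 0.0, -0.3]
grip_width: 0.005
gripper_force: 0.0
time_s: 16.3
eef_pos: [0.427, -0.0105, 0.0315]
eef_rot: [-3.14, 0.0, 1.813]
contact_force: [-0.4, -0.4, -0.6]
grip_width: 0.006
gripper_force: 0.0
offset [-0.26  0.09 -0.15] twist [-0.002  0.     0.   ] pose [ 0.427  -0.0105  0.0315] [-3.14   0.     1.813] t 16.3 F [-0.35 -0.38 -0.56] g 0.006 0.0
```

```bash
python3 -m handwheel '{"offset":[[-0.3,0.1,0],[-0.7,0.1,0],[-1.0,0.1,0],[-1.3,0.1,0],[-1.6,0.1,0]],"twist":[[0,0,0],[0,0,0],[0,0,0],[0,0,0],[0,0,0]]}'
python3 -m handwheel '{"offset":[[-0.3,0,0],[-0.6,0,0],[-0.9,0,0],[-1.2,0,0],[-1.4,0,0]],"twist":[[0,0,0],[0,0,0],[0,0,0],[0,0,0],[0,0,0]]}'
python3 - <<'E'
from h import *
p=robot.grab_frame("scene")
cv2.imwrite('pics/f.png',cv2.resize(p['frame'][160:280,230:390],None,fx=5,fy=5,interpolation=2))
E
```

```text
time_s: 16.8
eef_pos: [0.4327, -0.0256, 0.033]
eef_rot: [3.141, -0.0, 1.814]
contact_force: [0.7, 0.6, 0.0]
grip_width: 0.002
gripper_force: 0.5
time_s: 17.3
eef_pos: [0.436, -0.0393, 0.0328]
eef_rot: [3.142, 0.0, 1.814]
contact_force: [0.1, 2.2, 1.0]
grip_width: 0.005
gripper_force: 0.6
```

View pics/f.png

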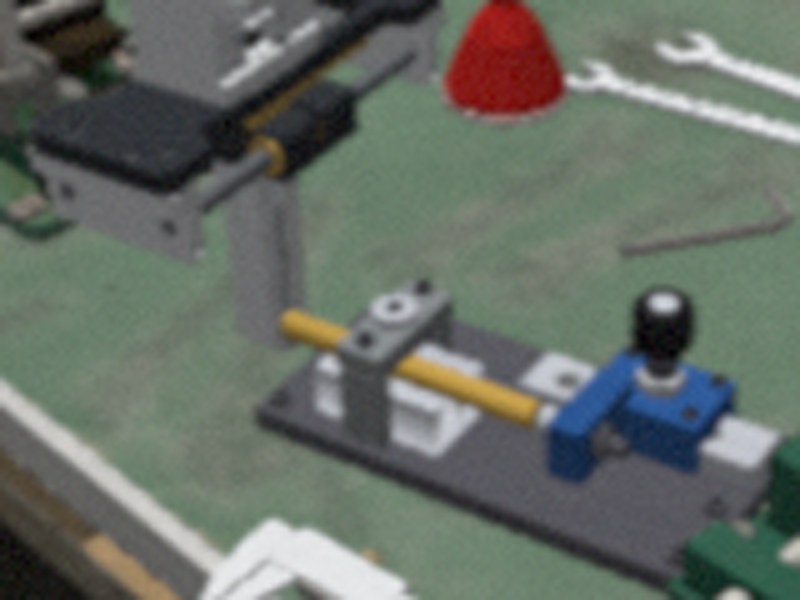

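```bash
python3 -m handwheel '{"offset":[[-0.02,0,0],[-0.04,0,0],[-0.06,0,0],[-0.08,0,0],[-0.1,0,0]],"twist":[[0,0,0],[0,0,0],[0,0,0],[0,0,0],[0,0,0]]}'
python3 -m handwheel '{"offset":[[-0.02,0,0],[-0.04,0,0],[-0.06,0,0],[-0.08,0,0],[-0.1,0,0]],"twist":[[0,0,0],[0,0,0],[0,0,0],[0,0,0],[0,0,0]]}'
```

```text
time_s: 17.85
eef_pos: [0.436, -0.0399, 0.0328]
eef_rot: [-3.141, -0.0, 1.814]
contact_force: [-0.3, 0.7, 0.1]
grip_width: 0.004
gripper_force: 0.4
time_s: 18.35
eef_pos: [0.4363, -0.041, 0.0328]
eef_rot: [-3.142, 0.0, 1.814]
contact_force: [-0.6, -0.1, 0.5]
grip_width: 0.007
gripper_force: 0.4
```

```bash
for i in 1; do :; done; python3 -m handwheel '{"offset":[[-0.02,0,0],[-0.04,0,0],[-0.06,0,0],[-0.08,0,0],[-0.1,0,0]],"twist":[[0,0,0],[0,0,0],[0,0,0],[0,0,0],[0,0,0]]}'
python3 -m handwheel '{"offset":[[-0.02,0,0],[-0.04,0,0],[-0.06,0,0],[-0.08,0,0],[-0.1,0,0]],"twist":[[0,0,0],[0,0,0],[0,0,0],[0,0,0],[0,0,0]]}'
```

```text
time_s: 18.85
eef_pos: [0.4366, -0.0419, 0.0328]
eef_rot: [-3.141, -0.0, 1.814]
contact_force: [-0.2, 2.1, -0.0]
grip_width: 0.005
gripper_force: 1.1
time_s: 19.35
eef_pos: [0.4368, -0.043, 0.0328]
eef_rot: [-3.142, 0.0, 1.814]
contact_force: [-0.9, 2.3, 0.7]
grip_width: 0.004
gripper_force: 1.2
```

```bash
python3 -m handwheel '{"offset":[[-0.02,0,0],[-0.04,0,0],[-0.06,0,0],[-0.08,0,0],[-0.1,0,0]],"twist":[[0,0,0],[0,0,0],[0,0,0],[0,0,0],[0,0,0]]}'
python3 -m handwheel '{"offset":[[-0.02,0,0],[-0.04,0,0],[-0.06,0,0],[-0.08,0,0],[-0.1,0,0]],"twist":[[0,0,0],[0,0,0],[0,0,0],[0,0,0],[0,0,0]]}'
python3 - <<'E'
from h import *
p=robot.grab_frame("scene")
cv2.imwrite('pics/g.png',cv2.resize(p['frame'][215:265,270:350],None,fx=10,fy=10,interpolation=2))
E
```

```text
time_s: 19.85
eef_pos: [0.437, -0.0436, 0.0328]
eef_rot: [-3.141, -0.0, 1.814]
contact_force: [-1.1, 6.3, 0.1]
grip_width: 0.007
gripper_force: 3.1
time_s: 20.35
eef_pos: [0.437, -0.0439, 0.0327]
eef_rot: [-3.141, -0.001, 1.815]
contact_force: [-2.9, 11.8, 1.6]
grip_width: 0.003
gripper_force: 5.6
```

View pics/g.png

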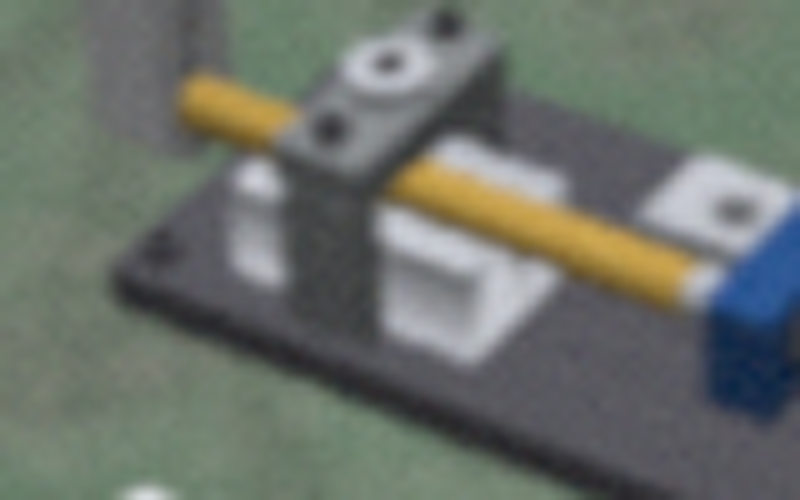

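```bash
python3 -m handwheel '{"offset":[[0.1,0,0],[0.2,0,0],[0.4,0,0],[0.8,0,0],[1.2,0,0]],"twist":[[0,0,0],[0,0,0],[0,0,0],[0,0,0],[0,0,0]]}'
python3 -m handwheel '{"offset":[[0.8,0,0],[0.8,0,-3],[0.8,0,-8],[0.8,0,-13],[0.8,0,-16]],"twist":[[0,0,0],[0,0,0],[0,0,0],[0,0,0],[0,0,0]]}'
python3 -m handwheel '{"offset":[[0,0,0],[0,0,0],[0,0,0],[0,0,0],[0,0,0]],"twist":[[0,0,0],[0,0,0],[0,0,0],[0,0,0],[0,0,0]]}'
python3 - <<'E'
from h import *
for n in ("scene","top"):
    p=robot.grab_frame(n)
    for tt in ("knob","rod","calliper","hex_key","offcut","oil_can"):
        for o in robot.outline_of(tt,p)[:1]:
            w=pts(p,o['pixels']); print(n,tt,o['confidence'],np.percentile(w,[2,50,98],axis=0).round(4).tolist())
    if n=="scene": cv2.imwrite('pics/h.png',cv2.resize(p['frame'][205:265,270:370],None,fx=8,fy=8,interpolation=2))
E
```

```text
time_s: 20.9
eef_pos: [0.4344, -0.0331, 0.0328]
eef_rot: [3.142, 0.0, 1.813]
contact_force: [-0.3, 1.2, -0.3]
grip_width: 0.003
gripper_force: 0.0
time_s: 21.4
eef_pos: [0.433, -0.0257, 0.195]
eef_rot: [3.14, 0.0, 1.813]
contact_force: [-0.1, 1.1, -0.3]
grip_width: 0.004
gripper_force: 0.0
time_s: 21.9
eef_pos: [0.432, -0.0258, 0.1921]
eef_rot: [-3.14, 0.001, 1.813]
contact_force: [0.4, 0.3, -0.1]
grip_width: 0.005
gripper_force: 0.0
scene knob 0.69 [[0.4987, -0.2033, 0.0546], [0.5063, -0.1955, 0.0711], [0.521, -0.1813, 0.0763]]
scene rod 0.74 [[0.4339, -0.1692, 0.0308], [0.453, -0.1329, 0.0379], [0.4652, -0.0627, 0.0409]]
scene calliper 0.9 [[0.3334, -0.3075, 0.0018], [0.3772, -0.1874, 0.0049], [0.3951, -0.1217, 0.0079]]
scene hex_key 0.74 [[0.3339, -0.3088, 0.0016], [0.3776, -0.1867, 0.0049], [0.3962, -0.1217, 0.0079]]
scene offcut 0.4 [[0.3623, 0.0998, 0.0036], [0.376, 0.1077, 0.0077], [0.3922, 0.1185, 0.0105]]
scene oil_can 0.56 [[0.6427, 0.0317, 0.0002], [0.6632, 0.0522, 0.0263], [0.6905, 0.0775, 0.0964]]
top knob 0.49 [[0.5001, -0.1977, 0.0369], [0.5104, -0.1877, 0.0745], [0.5218, -0.1774, 0.0782]]
top rod 0.48 [[0.4523, -0.1693, 0.0148], [0.4608, -0.152, 0.0387], [0.4685, -0.1364, 0.0425]]
top calliper 0.95 [[0.3627, -0.307, 0.0006], [0.3817, -0.2115, 0.0049], [0.3962, -0.1473, 0.0096]]
top hex_key 0.74 [[0.6079, -0.1186, -0.0029], [0.6492, -0.1014, 0.0048], [0.6924, -0.08, 0.0092]]
top oil_can 0.9 [[0.6432, 0.0368, 0.0038], [0.6677, 0.0638, 0.0329], [0.702, 0.0959, 0.0811]]
```

View pics/h.png

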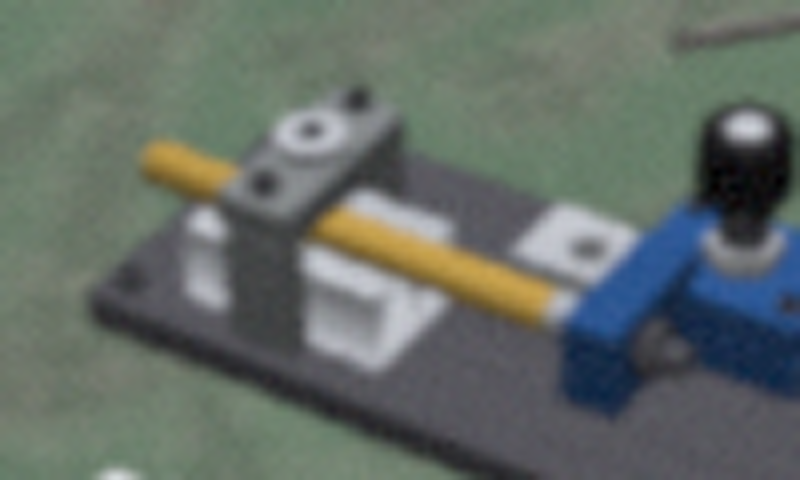

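The rod end meets the screw at (555,305), the knob stands at its home height, and the bystanders have not moved.

```bash
python3 -c "
from bench import robot
print(robot.hand_in())"
```

```text
the job is handed in; nothing more can be done
None
```

The stop now sits in the next hole, about 18 mm to the right, with the pin home and the rod's end against the screw. The rod was pressed with at most about 12 N at the readings, the bystanders did not move, and the job is handed in at about 22 s.

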